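# Clamp the walnut blank with the ratchet lever

### The arm

A 7-joint arm with a two-finger parallel gripper is mounted at the origin on the work surface. World frame = base frame: x ahead of the robot, y to its left, z up, the work surface at z = 0. Lengths are in m, angles in rad, forces in N, time in s.
With the tool pointing down it reaches from about 0.425 to 0.875 m from the base axis. Payload 4.7 kg.
Tool frame: the origin (TCP) lies on the centre line of the jaws, within the pads' length; the fingertips stand 19 mm ahead of it and the grasp point (between the pads) is the TCP; z points along the fingers, y is the direction in which the jaws open and shut (so a half turn about z gives the same grasp; the last joint's range is limited). The gripper opens to 85 mm and grips with 20 to 120 N. Pads are 22 mm wide; open, the fingers measure 114 mm over their backs; the gripper's body (76 mm by 85 mm) begins 54 mm behind the grasp point. The pads swing forward as they close: fully open they stand 13 mm farther back than shut.
Start: joints at [-1.202, 0.321, -0.07, 1.45, 0.023, 1.371, -0.057], TCP at [0.226, 0.61, 0.25] pointing down, gripper open.
Joint ranges: [-2.86, 2.86], [-0.3, 2.09], [-1.38, 1.24], [0.06, 2.45], [-1.56, 4.7], [0.09, 2.05], [-2.69, 2.69]. Speed limits (rad/s): [2.57, 2.57, 3.14, 3.14, 3.14, 3.14, 3.14].

### API

Orientations are given as a unit quaternion [x, y, z, w].
In Python, from cell import env, vision, ticket gives the robot as it stands.
- The arm moves only by the shell command python3 -m crank 'ROWS' [FORCE]. ROWS is JSON, a list of rows, each an object with "travel": the shift along the tool's x, y, z in units of 30 mm (1.0 is 30 mm), a list of three; "turn": the turn about the tool's z in units of 5 degrees (1.0 is 5 degrees); "jaw": the finger opening in mm, from 0 to 85.4. A call has 1 to 5 rows; each row shifts and turns the commanded pose from where the row before left it, along the tool's axes as they then stand; what a row does not reach is not made up. A row lasts 1/8 s, in which the tool goes at most 62.5 mm and 10.7 degrees, less where a joint would pass 70% of its speed; a pose out of reach is approached as far as the arm can. A call is refused whole if a number of a shift passes 1 or a number of a turn 1, either way. A call with a gripper value outside its range is refused whole. The fingers move at their own pace and stop on an object; FORCE is the grip in N (left out, the last holds). Time passes only in rows, so rows that do not move let the fingers close. It gives the time, the measured TCP pose, the force and the opening at its end, in the units of the state.
- env.observe(): the state, without advancing time (a new reading comes with each control period).
- vision.camera(name): name is "scene" or "top" or "wrist"; returns a dict with "image" (400x640x3 uint8, red, green, blue), "depth" (400x640 float32, m along the optical axis (not along the pixel's ray), 0 where there is no reading), "fx", "fy", "cx", "cy" (pixels), "position" and "rotation" of the camera in the world. Camera axes: x right, y down, z forward; pixel columns grow to the right and rows downward; lengths in m; the calibration is good to about 2 mm. A picture is of the moment at which its call begins.
- ticket.job_done(): hands the job in, once; it reports no verdict.
The state is a dict: "t": time; "qpos": joint angles; "qvel": joint speeds; "tau": joint torques, N m; "ee_pos": TCP position; "ee_rot": TCP orientation; "wrist_force": force on the tool from outside, world axes, zero at the start; "wrist_torque": the same for the moment, N m; "grip_width": opening from 0.0 (shut) to 1.0 (fully open).
Only numpy, scipy, OpenCV 4.12 (cv2) and the standard library are available. Lean on these libraries where they do the work, as an engineer would, in place of code of your own. Each camera call takes 0.05 s, during which the arm holds its last target. There are 200 camera calls.

### The job

Stand the dark walnut pendant blank (brass dot on top) upright on the bed of the ratchet clamp, its two broad faces towards the jaws and centred across the bed, and let go of it. Then pump the red-handled lever with full strokes, letting it spring right back each time, until the blank is firmly clamped: finish the stroke that turns stiff before the lever's stop, then pump no more, as another stroke would crush the blank. Move the yellow jaw only by its lever, do not strain the lever hard against its stop, leave it sprung back, and leave everything else on the stall where it is.

Things in the scene. Friction and masses are not known exactly. Their poses are not given: they have to be found in the camera images.
- walnut: the dark walnut blank, a loose wooden block of about 90 g with a brass dot on top: 50 mm (its x) by 32 mm (its y, the thickness between its two broad faces) by 55 mm tall (its z). Origin at its centre, 27.5 mm above its underside
- clamp: the ratchet clamp, fixed: a dark steel bed 40 mm wide (x), 290 mm long (y), its top 15 mm above the table. Origin on the table under the bed's centre line; x across the bed, y along it towards the blue fixed end; yaw as seen from above. Two feet 90 mm wide and 10 mm high at y = -120 and y = +139 mm. The blank belongs on the bed between the yellow jaw and the black pad
- bed_spot (a point): the point on the bed's top and centre line, straight below the black spring pad's upright face (100 mm along the clamp's y from its origin). The pad is 40 mm wide, 2 to 44 mm above the bed; springs behind it press back with 5 N per mm of give, 13 mm at most
- jaw: the yellow jaw, 40 mm wide, 2 to 44 mm above the bed, on a toothed bar (teeth 10 mm apart). Origin in its gripping face, on the centre line, at table height; axes as the clamp's. Face starts 24 to 50 mm along the clamp's y. A full stroke moves it one tooth towards the pad (the first 5 to 15 mm); a pawl holds it, with up to 4 mm of fall-back; an unfinished stroke may not catch
- lever_bar (a point): centre of the lever's red cross bar: 70 mm long along the clamp's x, 18 mm thick, on a thin upright lever pivoted 170 mm below, 20 mm above the table, at y = -75 mm on the clamp. At rest it leans away from the pad, bar about 187 mm high. Push it in the clamp's +y direction: it travels about 57 mm to a hard stop, plus its shank giving 1 mm per 3 N; a spring returns it when let go
- lever (a joint): lever angle: 0 sprung back at rest, 0.34 rad at its stop. A free stroke takes 2 to 5 N at the bar right up to the stop; the stroke that clamps the blank stiffens over its last third, to 10 to 20 N before the stop, and is the last one; the next would be stiff from its first half on, and crush the blank. It takes 3 to 5 strokes in all. Never push with more than 40 N
- maple: another blank of the same size, pale maple with a blue dot: leave it. Origin at its centre
- painted: another blank of the same size, white with a copper dot: leave it. Origin at its centre
- bead_jar: amber glass jar, 56 mm wide, 85 mm tall: leave it. Origin under it
- bangle: copper bangle, 68 mm wide, 14 mm high, lying flat: leave it. Origin under it
- bowl: blue bowl, 100 mm wide, 40 mm high: leave it. Origin under it

How it is judged:
By the outcome, as a careful person would: the job done as asked, in the order asked, and still so for the second after the job is handed in, with the robot touching nothing.
It also fails if it takes over 66 s, if anything falls off the work surface, if the arm or the gripper's body presses on something with over 40 N, if the wrist force passes 120 N, or if a joint passes its speed limit or range.

## Working session

There is one attempt and no reset: what is moved stays moved. The work goes in short steps, Python scripts to look and compute and a shell command to move; the robot and the scene stay as the last step left them, time stands still between calls to the robot, and variables do not carry over. Pictures are saved under pics/ and viewed, about 8 in all and at most 12, crops included, and the job is handed in when it is done.

```bash
mkdir -p pics; ls; cat > h.py <<'E'
import numpy as np, cv2
from cell import env, vision, ticket
def snap(name, fn):
    c=vision.camera(name); cv2.imwrite('pics/'+fn+'.png', c['image'][:,:,::-1]); np.savez('pics/'+fn+'.npz', **c); return c
def load(fn): return dict(np.load('pics/'+fn+'.npz'))
def px(c,u,v,z=None):
    """world point at pixel; z given: intersect with plane z, else depth"""
    R=np.array(c['rotation']);
    if R.shape!=(3,3):
        from scipy.spatial.transform import Rotation as Q; R=Q.from_quat(R).as_matrix()
    d=R@np.array([(u-c['cx'])/c['fx'],(v-c['cy'])/c['fy'],1]); p=np.array(c['position'])
    s=c['depth'][int(round(v)),int(round(u))] if z is None else (z-p[2])/d[2]
    return p+s*d
E
python3 - <<'E'
from h import *
for n in ('top','scene'):
    c=snap(n,n+'1'); print(n,c['position'],c['rotation'])
s=env.observe(); print(s)
E
```

```text
pics
top [0.426441   0.04719562 1.23716314] [ 0.70887718 -0.70138948  0.05281469 -0.05250297]
scene [1.39668139 0.08956968 0.77726459] [ 0.61866992  0.65789842 -0.31766828 -0.2889707 ]
{'t': 0.1, 'qpos': array([-1.20189601,  0.32173494, -0.07007989,  1.45154915,  0.02259832,
        1.37079851, -0.0568863 ]), 'qvel': array([-0.00069515, -0.00247952, -0.00012791, -0.00398503,  0.00037329,
        0.00161127, -0.00083063]), 'tau': array([-3.78430077e-04, -4.94875002e+01, -3.84121751e-01, -3.15211093e+01,
        1.31579203e-02,  7.41488911e-03,  5.86796276e-06]), 'ee_pos': array([0.22570229, 0.60907995, 0.24934379]), 'ee_rot': array([ 1.76453080e-01,  9.84308684e-01, -8.45236026e-04, -1.04219720e-04]), 'wrist_force': array([-0.36910785, -0.05572684,  0.82424606]), 'wrist_torque': array([ 0.07440881, -0.03763693, -0.04968271]), 'grip_width': 1.0001555001388167}
```

View pics/top1.png

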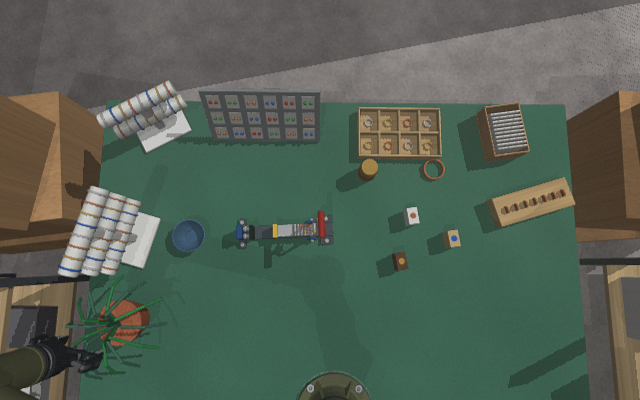

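View pics/scene1.png

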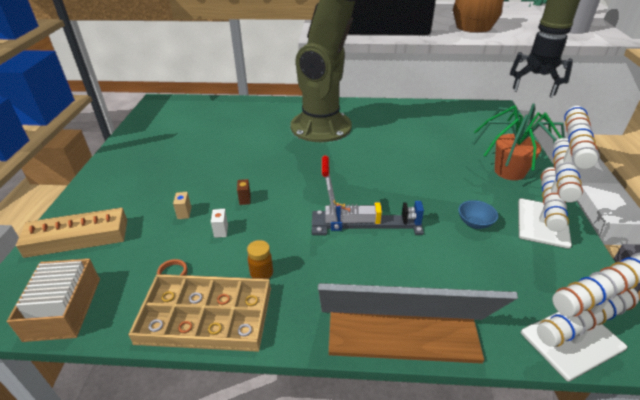

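The top view has the walnut at about (400,261). The clamp runs from the blue end (242,233) to the red bar (322,227), so its +y is close to world +y. I'll enlarge that region.

```bash
python3 - <<'E'
from h import *
c=load('top1'); im=c['image'][:,:,::-1]
a=cv2.resize(im[200:260,230:340],None,fx=7,fy=7,interpolation=cv2.INTER_CUBIC)
b=cv2.resize(im[240:280,380:424],None,fx=4,fy=4,interpolation=cv2.INTER_CUBIC)
o=np.zeros((600,770,3),np.uint8); o[:420]=a; o[430:590,:176]=b
cv2.imwrite('pics/crop1.png',o)
for n,u,v,z in [('walnut',400,261,.055),('bar',322,228,None),('blue',243,233,None),('bowl',188,236,.04),('jar',369,169,.085),('painted',412,216,.055),('maple',453,239,.055)]:
    print(n,px(c,u,v,z).round(3), px(c,u,v).round(3))
E
```

```text
walnut [ 0.434 -0.191  0.055] [ 0.434 -0.191  0.056]
bar [0.516 0.04  0.197] [0.516 0.04  0.197]
blue [0.512 0.275 0.046] [0.512 0.275 0.046]
bowl [0.501 0.441 0.04 ] [0.503 0.451 0.007]
jar [ 0.702 -0.098  0.085] [ 0.702 -0.098  0.086]
painted [ 0.567 -0.229  0.055] [ 0.567 -0.229  0.058]
maple [ 0.5   -0.349  0.055] [ 0.5   -0.349  0.055]
```

View pics/crop1.png

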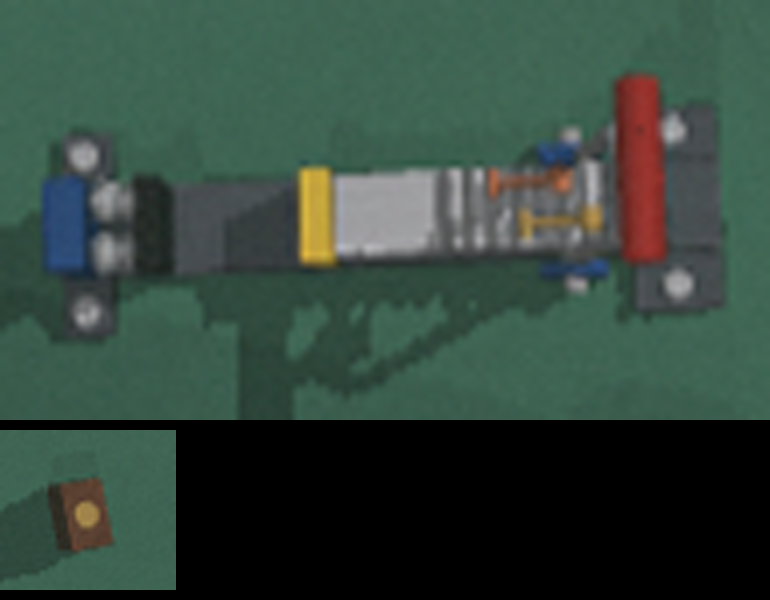

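The crop shows the pad face at crop x≈173 and the jaw face at x≈300. The bar is centred at (641,168), with foot bolts at the four corners. The walnut's top is tilted about 10°.

```bash
python3 - <<'E'
from h import *
c=load('top1')
f=lambda x,y,z:px(c,230+(x+.5)/7-.5,200+(y+.5)/7-.5,z)
L=(f(84,155,.013)+f(90,315,.013))/2; Rr=(f(672,129,.013)+f(679,285,.013))/2
d=(L-Rr)[:2]; print('feet',L,Rr,'dist',np.linalg.norm(d),'(.259)'); yh=d/np.linalg.norm(d)
yaw=np.arctan2(-yh[0],yh[1]); xh=np.array([yh[1],-yh[0]])
O=((L+Rr)/2)[:2]-yh*.0095; print('yaw',np.degrees(yaw),'O',O)
for n,x,y,z in [('pad',173,178,.059),('pad',173,272,.059),('jaw',300,168,.059),('jaw',302,264,.059),('bar',641,168,.19),('barA',637,76,.187),('barB',646,262,.187)]:
    p=f(x,y,z)[:2]; print(n,p.round(4),'clamp xy',((p-O)@xh*1000).round(1),((p-O)@yh*1000).round(1))
g=lambda x,y:px(c,380+(x+.5)/4-.5,240+(y-430+.5)/4-.5,.055)
C=[g(59,485),g(101,479),g(113,544),g(71,550)]
m=np.mean(C,0); e=(C[0]+C[1]-C[2]-C[3])[:2]/2; t=(C[0]+C[3]-C[1]-C[2])[:2]/2
print('walnut',m,'len',np.linalg.norm(e),np.linalg.norm(t),'yaw',np.degrees(np.arctan2(e[1],e[0])),np.degrees(np.arctan2(t[1],t[0]))-90)
b=O+.1*yh; print('bed_spot',b)
# tool axes
from scipy.spatial.transform import Rotation as Q
s=env.observe(); R=Q.from_quat(s['ee_rot']).as_matrix(); print(R.round(3))
E
```

```text
feet [0.51371021 0.28426214 0.013     ] [0.52874575 0.0262077  0.013     ] dist 0.2584920954435965 (.259)
yaw 3.3345699058757616 O [0.52178056 0.14575101]
pad [0.5348 0.2399] clamp xy 18.5 93.2
pad [0.4951 0.2385] clamp xy -21.3 94.1
jaw [0.5396 0.1862] clamp xy 20.2 39.4
jaw [0.499  0.1842] clamp xy -20.5 39.8
bar [0.5284 0.0423] clamp xy 0.6 -103.6
barA [0.5637 0.0442] clamp xy 36.0 -103.8
barB [0.4933 0.0401] clamp xy -34.6 -103.8
walnut [ 0.43457917 -0.1942125   0.055     ] len 0.04779584921483791 0.031280232812630204 yaw 9.476905544325989 8.614277178772753
bed_spot [0.51596392 0.2455817 ]
[[-0.938  0.347 -0.001]
 [ 0.347  0.938 -0.002]
 [-0.    -0.002 -1.   ]]
```

```bash
R='' 
python3 -m crank '[{"travel":[-1,-0.7,0],"turn":0,"jaw":85},{"travel":[-1,-0.7,0],"turn":0,"jaw":85},{"travel":[-1,-0.7,0],"turn":0,"jaw":85},{"travel":[-1,-0.7,0],"turn":0,"jaw":85},{"travel":[-1,-0.7,0],"turn":0,"jaw":85}]'
python3 -m crank '[{"travel":[-1,-0.7,0],"turn":0,"jaw":85},{"travel":[-1,-0.7,0],"turn":0,"jaw":85},{"travel":[-1,-0.7,0],"turn":0,"jaw":85},{"travel":[-1,-0.7,0],"turn":0,"jaw":85},{"travel":[-1,-0.7,0],"turn":0,"jaw":85}]'
python3 -m crank '[{"travel":[-1,-0.7,0],"turn":1,"jaw":85},{"travel":[-0.8,-0.7,0],"turn":1,"jaw":85},{"travel":[0,0,0],"turn":1,"jaw":85},{"travel":[0,0,0],"turn":1,"jaw":85},{"travel":[0,0,0],"turn":1,"jaw":85}]'
python3 -m crank '[{"travel":[0,0,0],"turn":1,"jaw":85},{"travel":[0,0,0],"turn":1,"jaw":85},{"travel":[0,0,0],"turn":1,"jaw":85},{"travel":[0,0,0],"turn":1,"jaw":85},{"travel":[0,0,0],"turn":1,"jaw":85}]'
python3 -m crank '[{"travel":[0,0,0],"turn":1,"jaw":85},{"travel":[0,0,0],"turn":1,"jaw":85},{"travel":[0,0,0],"turn":0,"jaw":85}]'
python3 - <<'E'
from h import *
c=snap('wrist','w1'); s=env.observe(); print(s['ee_pos'],s['ee_rot'],s['wrist_force'],c['position'])
E
```

```text
t: 0.72
ee_pos: [0.3305, 0.4577, 0.2498]
ee_rot: [0.176, 0.984, -0.0, -0.0]
wrist_force: [-0.2, -0.3, 0.1]
grip_width: 0.996
t: 1.35
ee_pos: [0.4346, 0.3072, 0.25]
ee_rot: [0.176, 0.984, -0.0, -0.0]
wrist_force: [0.2, 1.0, 0.6]
grip_width: 0.994
t: 1.98
ee_pos: [0.4678, 0.2483, 0.2502]
ee_rot: [0.388, 0.922, -0.0, -0.0]
wrist_force: [0.8, -0.5, -0.1]
grip_width: 0.995
t: 2.6
ee_pos: [0.4678, 0.2484, 0.2502]
ee_rot: [0.578, 0.816, -0.0, -0.0]
wrist_force: [-0.6, 0.3, 0.5]
grip_width: 0.994
t: 2.98
ee_pos: [0.4678, 0.2485, 0.2502]
ee_rot: [0.645, 0.764, -0.0, -0.0]
wrist_force: [-0.4, 0.9, -0.8]
grip_width: 0.996
[0.46775126 0.24862548 0.25024101] [ 6.45036326e-01  7.64151898e-01 -8.76937089e-05 -9.01605036e-05] [-0.53582551  0.80646011 -0.11609647] [0.45693741 0.31656708 0.37382434]
```

View pics/w1.png

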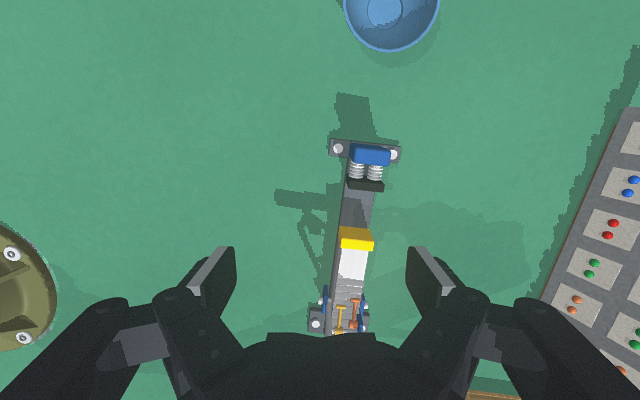

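Wrist view: blue end at (370,155), pad at (366,185), jaw at (356,238). I'll enlarge it to fix the gap.

```bash
python3 - <<'E'
from h import *
c=load('w1'); im=c['image'][:,:,::-1]
cv2.imwrite('pics/crop2.png',cv2.resize(im[130:260,310:420],None,fx=4.6,fy=4.6,interpolation=cv2.INTER_CUBIC))
E
```

```text
(no output)
```

View pics/crop2.png

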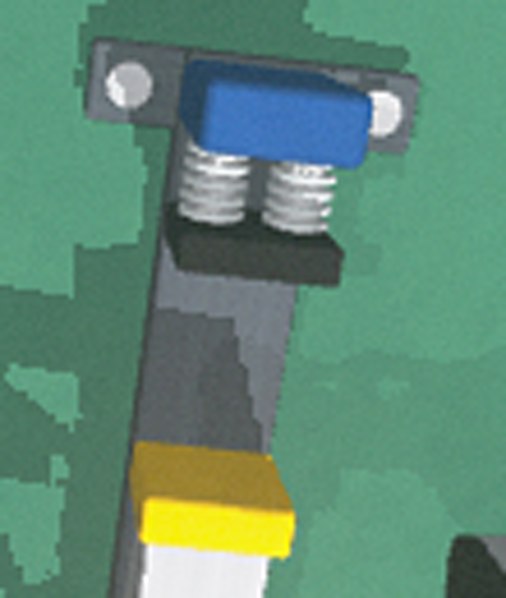

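```bash
python3 - <<'E'
from h import *
c=load('w1'); f=lambda x,y,z:px(c,310+(x+.5)/4.6-.5,130+(y+.5)/4.6-.5,z)[:2]
a=f(180,269,.059);b=f(340,285,.059);j=f(142,500,.059);k=f(294,517,.059)
m1=(a+b)/2;m2=(j+k)/2;d=m1-m2
print(a,b,j,k,'widths',np.linalg.norm(a-b),np.linalg.norm(j-k),'gap',np.linalg.norm(d),'mid',(m1+m2)/2)
print('yaw x-edges',[np.degrees(np.arctan2(*(q-p)[::-1])) for p,q in((a,b),(j,k))],'axis yaw',np.degrees(np.arctan2(-d[0],d[1])), m1,m2)
bo=[f(129,85,.013),f(384,113,.013)];print('bolts',bo,np.mean(bo,0))
e=[f(155,290,.015),f(295,290,.015),f(135,440,.015),f(270,440,.015)];print('bed edges',e)
E
```

```text
[0.50118511 0.2454354 ] [0.54055777 0.2480387 ] [0.50341688 0.18396799] [0.5428876  0.18586325] widths 0.039458628677161 0.039516195145041955 gap 0.061863488175217723 mid [0.52201184 0.21582634]
yaw x-edges [np.float64(3.782853626488859), np.float64(2.7490565021117175)] axis yaw 2.1128750834994463 [0.52087144 0.24673705] [0.52315224 0.18491562]
bolts [array([0.48425072, 0.28269272]), array([0.55360031, 0.28687615])] [0.51892551 0.28478444]
bed edges [array([0.50166111, 0.22840597]), array([0.54018763, 0.23495102]), array([0.50442969, 0.18351071]), array([0.54282089, 0.19003082])]
```

Pad and jaw faces are each 39.5 mm wide (40 given). The gap is 62 mm, centred at (0.522, 0.216). Now over to the walnut.

```bash
python3 -m crank '[{"travel":[-0.96,-0.2,0],"turn":0,"jaw":85},{"travel":[-0.96,-0.2,0],"turn":0,"jaw":85},{"travel":[-0.96,-0.2,0],"turn":0,"jaw":85},{"travel":[-0.96,-0.2,0],"turn":0,"jaw":85},{"travel":[-0.96,-0.2,0],"turn":0,"jaw":85}]'
python3 -m crank '[{"travel":[-0.96,-0.2,0],"turn":0,"jaw":85},{"travel":[-0.96,-0.2,0],"turn":0,"jaw":85},{"travel":[-0.96,-0.2,0],"turn":0,"jaw":85},{"travel":[-0.96,-0.2,0],"turn":0,"jaw":85},{"travel":[-0.96,-0.2,0],"turn":0,"jaw":85}]'
python3 -m crank '[{"travel":[-0.96,-0.25,0.5],"turn":0,"jaw":85},{"travel":[-0.96,-0.25,0.5],"turn":0,"jaw":85},{"travel":[-0.96,-0.25,0.5],"turn":0,"jaw":85},{"travel":[-0.96,-0.25,0.5],"turn":0,"jaw":85},{"travel":[-0.96,-0.25,0.5],"turn":0,"jaw":85}]'
python3 -m crank '[{"travel":[0,0,0],"turn":0,"jaw":85},{"travel":[0,0,0],"turn":0,"jaw":85}]'
python3 - <<'E'
from h import *
c=snap('wrist','w2'); s=env.observe(); print(s['ee_pos'],s['ee_rot'],s['wrist_force'])
E
```

```text
t: 3.65
ee_pos: [0.4622, 0.1009, 0.2504]
ee_rot: [0.645, 0.764, 0.0, -0.0]
wrist_force: [0.4, 0.3, -0.3]
grip_width: 0.996
t: 4.28
ee_pos: [0.4568, -0.0461, 0.2504]
ee_rot: [0.645, 0.764, 0.0, -0.0]
wrist_force: [0.5, 0.1, 0.1]
grip_width: 0.996
t: 4.9
ee_pos: [0.444, -0.1942, 0.175]
ee_rot: [0.645, 0.764, 0.0, 0.0]
wrist_force: [0.6, 0.5, 0.1]
grip_width: 0.997
t: 5.15
ee_pos: [0.4444, -0.1927, 0.1755]
ee_rot: [0.645, 0.764, 0.0, -0.0]
wrist_force: [0.3, 0.0, -0.0]
grip_width: 0.997
[ 0.44468577 -0.19230591  0.17566241] [6.44413288e-01 7.64677265e-01 4.33274001e-04 8.38697696e-05] [ 0.21770631 -0.36219582  0.4110156 ]
```

View pics/w2.png

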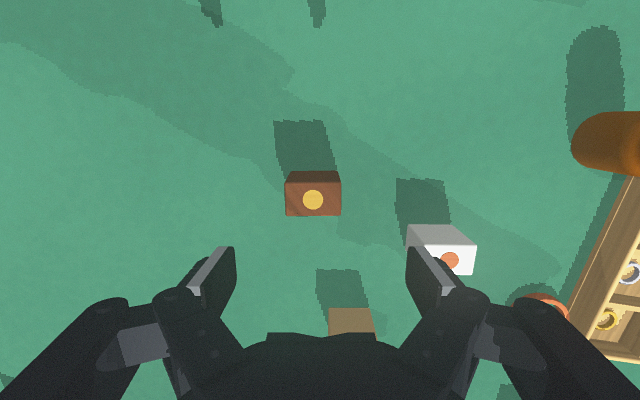

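The walnut's top spans (286–341, 183–216), square with the tool, with its dot at (313,200).

```bash
python3 - <<'E'
from h import *
c=load('w2'); C=[px(c,u,v,.055) for u,v in((286,183.5),(341,183.5),(341.5,216),(285.5,215.5))]
m=np.mean(C,0); e=(C[1]+C[2]-C[0]-C[3])/2; print(m,px(c,313,199.5,.055),'len',np.linalg.norm(e),np.linalg.norm(C[0]-C[3]),'yaw',np.degrees(np.arctan2(e[1],e[0])))
s=env.observe(); from scipy.spatial.transform import Rotation as Q
print(Q.from_quat(s['ee_rot']).inv().apply(m*[1,1,0]+[0,0,.034]-s['ee_pos'])/.03)
E
```

```text
[ 0.43948735 -0.19538046  0.055     ] [ 0.43899116 -0.19510889  0.055     ] len 0.048826942784816176 0.029321130154890546 yaw 9.45705031474024
[-0.0736691  -0.1917812   4.72190264]
```

```bash
python3 -m crank '[{"travel":[-0.07,-0.19,1],"turn":0,"jaw":85},{"travel":[0,0,1],"turn":0,"jaw":85},{"travel":[0,0,1],"turn":0,"jaw":85},{"travel":[0,0,1],"turn":0,"jaw":85},{"travel":[0,0,0.7],"turn":0,"jaw":85}]'
python3 -m crank '[{"travel":[0,0,0],"turn":0,"jaw":85},{"travel":[0,0,0],"turn":0,"jaw":40},{"travel":[0,0,0],"turn":0,"jaw":40},{"travel":[0,0,0],"turn":0,"jaw":40},{"travel":[0,0,0],"turn":0,"jaw":40}]' 40
python3 -m crank '[{"travel":[0,0,0],"turn":0,"jaw":40},{"travel":[0,0,0],"turn":0,"jaw":40},{"travel":[0,0,-0.4],"turn":0,"jaw":40},{"travel":[0,0,-1],"turn":0,"jaw":40},{"travel":[0,0,-1],"turn":0,"jaw":40}]'

```

```text
t: 5.82
ee_pos: [0.4393, -0.1947, 0.0334]
ee_rot: [0.644, 0.765, 0.0, -0.0]
wrist_force: [-0.3, 0.7, 0.1]
grip_width: 0.995
t: 6.45
ee_pos: [0.4401, -0.1964, 0.0356]
ee_rot: [0.645, 0.764, 0.001, 0.001]
wrist_force: [0.3, 0.8, 6.9]
grip_width: 0.579
t: 7.08
ee_pos: [0.4385, -0.1963, 0.1074]
ee_rot: [0.645, 0.764, -0.0, -0.0]
wrist_force: [0.5, 0.3, -0.6]
grip_width: 0.581
```

Gripped at 49.5 mm. I'll lift and carry it over the lever bar.

```bash
python3 -m crank '[{"travel":[0.3,0.1,-1],"turn":0,"jaw":40},{"travel":[0.6,0.2,-1],"turn":0,"jaw":40},{"travel":[0.8,0.3,-1],"turn":0,"jaw":40},{"travel":[0.9,0.36,-1],"turn":0,"jaw":40},{"travel":[0.9,0.36,-1],"turn":0,"jaw":40}]'
python3 -m crank '[{"travel":[0.9,0.36,-0.6],"turn":0,"jaw":40},{"travel":[0.9,0.36,0],"turn":0,"jaw":40},{"travel":[0.9,0.36,0],"turn":0,"jaw":40},{"travel":[0.9,0.36,0],"turn":0,"jaw":40},{"travel":[0.9,0.36,0],"turn":0,"jaw":40}]'
python3 -m crank '[{"travel":[0.9,0.36,0],"turn":0,"jaw":40},{"travel":[0.9,0.36,0],"turn":0,"jaw":40},{"travel":[0.9,0.4,0],"turn":0,"jaw":40},{"travel":[0.9,0.4,0],"turn":0,"jaw":40},{"travel":[0.9,0.4,0],"turn":0,"jaw":40}]'
python3 -m crank '[{"travel":[0.7,0.4,0.4],"turn":0,"jaw":40},{"travel":[0.3,0.2,1],"turn":0.65,"jaw":40},{"travel":[0,0,1],"turn":0.65,"jaw":40},{"travel":[0,0,1],"turn":0,"jaw":40},{"travel":[0,0,0],"turn":0,"jaw":40}]'
python3 - <<'E'
from h import *
c=snap('wrist','w3'); s=env.observe(); print(s['ee_pos'],s['ee_rot'],s['wrist_force'],s['grip_width'])
E
```

```text
t: 7.7
ee_pos: [0.46, -0.0856, 0.2579]
ee_rot: [0.645, 0.764, 0.0, 0.0]
wrist_force: [0.4, 0.6, -0.4]
grip_width: 0.58
t: 8.32
ee_pos: [0.4907, 0.0565, 0.2748]
ee_rot: [0.645, 0.764, 0.0, 0.0]
wrist_force: [0.3, -0.2, -1.3]
grip_width: 0.58
t: 8.95
ee_pos: [0.5254, 0.2004, 0.2744]
ee_rot: [0.645, 0.764, 0.0, 0.0]
wrist_force: [0.5, -0.5, -0.2]
grip_width: 0.58
t: 9.57
ee_pos: [0.5361, 0.2313, 0.1698]
ee_rot: [0.687, 0.726, -0.003, -0.001]
wrist_force: [-0.0, 0.4, -1.1]
grip_width: 0.586
[0.53733689 0.23170443 0.17175222] [ 6.87195859e-01  7.26471465e-01 -1.01516337e-03 -1.79497260e-04] [ 0.59720636  0.53461677 -0.27885352] 0.5799830701615234
```

View pics/w3.png

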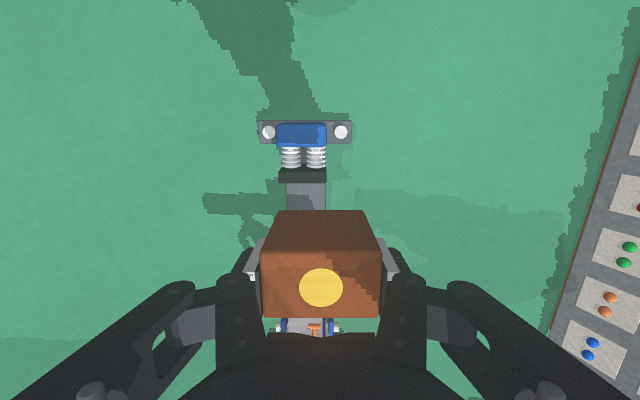

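The blank is square with the clamp, with the clamp bolts level at (268,132) and (341,132). The pad's front top edge runs about (279–326, 182).

```bash
python3 - <<'E'
from h import *
from scipy.spatial.transform import Rotation as Q
c=load('w3'); a=px(c,279,182,.059);b=px(c,326.5,182,.059); B=(px(c,268,132,.013)+px(c,341,132,.013))/2
print(a,b,np.linalg.norm(a-b),(a+b)/2,'bolts mid',B)
top=np.mean([px(c,u,v,.1917) for u,v in((260,252),(378,252),(382,317),(263,317))],0); print('blank top',top)
s=env.observe(); yaw=np.radians(3.2); xh=np.array([np.cos(yaw),np.sin(yaw),0]);yh=np.array([-np.sin(yaw),np.cos(yaw),0])
for P in ((a+b)/2,B): print('x offset of tcp from centreline',(s['ee_pos']-P)@xh,(s['ee_pos']-P)@yh)
E
```

```text
[0.50121995 0.24554008 0.059     ] [0.54058651 0.24780436 0.059     ] 0.03943162511381801 [0.52090323 0.24667222 0.059     ] bolts mid [0.51814458 0.28455697 0.013     ]
blank top [0.53699695 0.23516524 0.1917    ]
x offset of tcp from centreline 0.01557250596978522 -0.015861806073749735
x offset of tcp from centreline 0.01621207939647681 -0.053841475658017564
```

```bash
python3 -m crank '[{"travel":[-0.54,-0.53,0],"turn":0,"jaw":40},{"travel":[0,0,0],"turn":0,"jaw":40},{"travel":[0,0,1],"turn":0,"jaw":40},{"travel":[0,0,1],"turn":0,"jaw":40},{"travel":[0,0,0.6],"turn":0,"jaw":40}]'
python3 -m crank '[{"travel":[0,0,0.5],"turn":0,"jaw":40},{"travel":[0,0,0.5],"turn":0,"jaw":40},{"travel":[0,0,0.3],"turn":0,"jaw":40},{"travel":[0,0,0.05],"turn":0,"jaw":40},{"travel":[0,0,0],"turn":0,"jaw":40}]'
python3 - <<'E'
from h import *
s=env.observe(); print(s['ee_pos'],s['ee_rot'],s['wrist_force'])
E
```

```text
t: 10.25
ee_pos: [0.5232, 0.2152, 0.0941]
ee_rot: [0.687, 0.727, 0.0, 0.0]
wrist_force: [0.0, 0.3, -0.8]
grip_width: 0.581
t: 10.88
ee_pos: [0.5231, 0.2145, 0.0542]
ee_rot: [0.687, 0.726, 0.0, 0.0]
wrist_force: [1.4, -0.7, 0.3]
grip_width: 0.579
[0.52305891 0.21450903 0.05420618] [6.87294833e-01 7.26378464e-01 3.60375400e-04 9.89176692e-05] [ 1.43409074 -0.68644853  0.27286269]
```

```bash
python3 -m crank '[{"travel":[0,0,0.06],"turn":0,"jaw":40},{"travel":[0,0,0.04],"turn":0,"jaw":40},{"travel":[0,0,0],"turn":0,"jaw":40}]'
python3 -m crank '[{"travel":[0,0,0.04],"turn":0,"jaw":40},{"travel":[0,0,0],"turn":0,"jaw":40}]'

```

```text
t: 11.25
ee_pos: [0.5227, 0.2144, 0.0509]
ee_rot: [0.687, 0.726, 0.0, -0.0]
wrist_force: [-1.1, -1.1, -1.3]
grip_width: 0.58
t: 11.5
ee_pos: [0.5229, 0.2144, 0.0506]
ee_rot: [0.687, 0.726, 0.0, -0.0]
wrist_force: [-2.4, -0.9, 5.8]
grip_width: 0.575
```

Contact with the bed at 5.8 N, as expected. Release and rise.

```bash
python3 -m crank '[{"travel":[0,0,0],"turn":0,"jaw":55},{"travel":[0,0,0],"turn":0,"jaw":70},{"travel":[0,0,0],"turn":0,"jaw":85},{"travel":[0,0,0],"turn":0,"jaw":85},{"travel":[0,0,0],"turn":0,"jaw":85}]'
python3 -m crank '[{"travel":[0,0,-0.5],"turn":0,"jaw":85},{"travel":[0,0,-1],"turn":0,"jaw":85},{"travel":[0,0,-1],"turn":0,"jaw":85},{"travel":[0,0,-1],"turn":0,"jaw":85},{"travel":[0,0,-1],"turn":0,"jaw":85}]'
python3 -m crank '[{"travel":[-0.5,0,-1],"turn":0,"jaw":85},{"travel":[-0.5,0,-0.5],"turn":0,"jaw":85},{"travel":[0,0,0],"turn":0,"jaw":85}]'
python3 - <<'E'
from h import *
c=snap('wrist','w4'); s=env.observe(); print(s['ee_pos'],s['wrist_force'])
cv2.imwrite('pics/crop4.png',cv2.resize(c['image'][100:340,220:420,::-1],None,fx=2.5,fy=2.5,interpolation=cv2.INTER_CUBIC))
E
```

```text
t: 12.12
ee_pos: [0.5227, 0.2144, 0.0496]
ee_rot: [0.687, 0.726, -0.0, -0.0]
wrist_force: [-0.1, -0.4, 0.3]
grip_width: 0.996
t: 12.75
ee_pos: [0.5229, 0.2143, 0.1869]
ee_rot: [0.687, 0.726, 0.001, 0.0]
wrist_force: [0.6, 0.8, 0.6]
grip_width: 0.996
t: 13.12
ee_pos: [0.5254, 0.1828, 0.2311]
ee_rot: [0.688, 0.725, 0.001, 0.001]
wrist_force: [0.3, -0.8, -0.4]
grip_width: 0.994
[0.52442855 0.18381321 0.22968061] [0.24141179 0.3659585  0.64948686]
```

View pics/crop4.png

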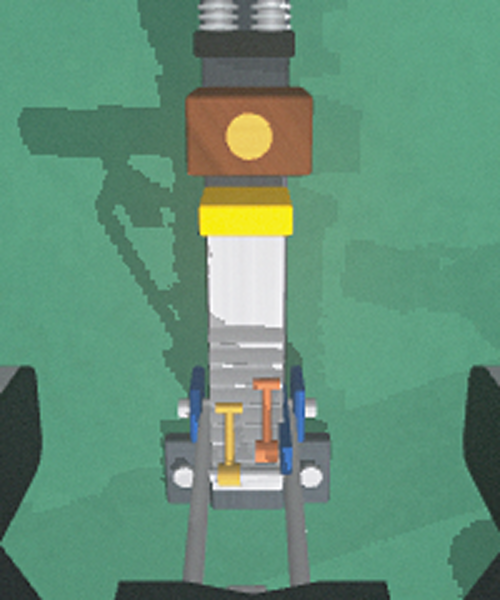

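The blank stands between jaw and pad, square, with its dot at (249,136) in the crop. I'll check the centring in numbers.

```bash
python3 - <<'E'
from h import *
c=load('w4'); f=lambda x,y,z:px(c,220+(x+.5)/2.5-.5,100+(y+.5)/2.5-.5,z)
yaw=np.radians(3.2); xh=np.array([np.cos(yaw),np.sin(yaw),0]);yh=np.array([-np.sin(yaw),np.cos(yaw),0])
P=np.array([.5209,.2467,0])
for n,x,y,z in [('padL',194,56,.059),('padR',294,56,.059),('jawL',200,206,.059),('jawR',292,206,.059),('blank TL',188,96,.07),('TR',312,96,.07),('BL',187,176,.07),('BR',312,176,.07),('dot',249,136,.07)]:
    p=f(x,y,z)-P; print(n,(1000*p@xh).round(1),(1000*p@yh).round(1))
E
```

```text
padL -20.5 -0.5
padR 19.1 -0.6
jawL -19.5 -61.2
jawR 19.0 -61.3
blank TL -22.4 -15.2
TR 25.6 -15.4
BL -23.6 -46.5
BR 26.2 -46.7
dot 1.2 -30.7
```

The blank is within about 2 mm of centre. Next I go behind the lever bar with closed fingers.

```bash
python3 -m crank '[{"travel":[0,0,-1],"turn":0,"jaw":0},{"travel":[-0.9,0,0],"turn":0,"jaw":0},{"travel":[-0.9,0,0],"turn":0,"jaw":0},{"travel":[-0.9,0,0],"turn":0,"jaw":0},{"travel":[-0.9,0,0],"turn":0,"jaw":0}]'
python3 -m crank '[{"travel":[-0.9,0,0],"turn":0,"jaw":0},{"travel":[-0.9,0,0],"turn":0,"jaw":0},{"travel":[-0.9,0,0],"turn":0,"jaw":0},{"travel":[0,0,0.8],"turn":0,"jaw":0},{"travel":[0,0,0.8],"turn":0,"jaw":0}]'
python3 -m crank '[{"travel":[0,0,0.8],"turn":0,"jaw":0},{"travel":[0,0,0],"turn":0,"jaw":0}]'
python3 - <<'E'
from h import *
s=env.observe(); print(s['ee_pos'],s['ee_rot'],s['wrist_force'])
c=snap('top','t2'); cv2.imwrite('pics/crop5.png',cv2.resize(c['image'][195:275,230:370,::-1],None,fx=5,fy=5,interpolation=cv2.INTER_CUBIC))
E
```

```text
t: 13.8
ee_pos: [0.5295, 0.0765, 0.2578]
ee_rot: [0.687, 0.727, -0.001, -0.001]
wrist_force: [-0.2, -0.6, 0.3]
grip_width: -0.001
t: 14.42
ee_pos: [0.5342, -0.0039, 0.2096]
ee_rot: [0.687, 0.726, -0.001, -0.001]
wrist_force: [-0.3, -0.0, -0.6]
grip_width: -0.001
t: 14.68
ee_pos: [0.5327, -0.0036, 0.1845]
ee_rot: [0.687, 0.727, -0.003, -0.002]
wrist_force: [-0.3, 0.6, 0.4]
grip_width: 0.001
[ 0.53269194 -0.00363842  0.18453678] [ 0.68698258  0.72666696 -0.00252058 -0.00192767] [-0.2707407  0.6222767  0.4221276]
```

View pics/crop5.png

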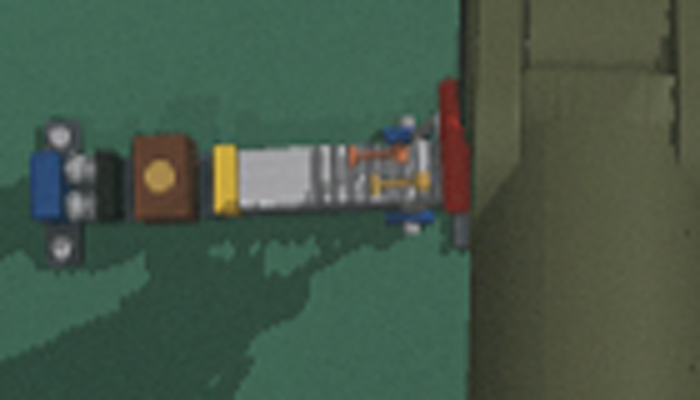

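The top view shows the tool behind the bar, clear of it, and the blank standing between the jaws. First stroke, in stages.

```bash
python3 -m crank '[{"travel":[0.5,0,0],"turn":0,"jaw":0},{"travel":[0.4,0,0],"turn":0,"jaw":0},{"travel":[0.3,0,0],"turn":0,"jaw":0}]'
python3 -m crank '[{"travel":[0.4,0,0],"turn":0,"jaw":0},{"travel":[0.4,0,0],"turn":0,"jaw":0}]'
python3 -m crank '[{"travel":[0.3,0,0],"turn":0,"jaw":0},{"travel":[0.1,0,0],"turn":0,"jaw":0}]'
python3 -m crank '[{"travel":[0.1,0,0],"turn":0,"jaw":0},{"travel":[0,0,0],"turn":0,"jaw":0}]'

```

```text
t: 15.1
ee_pos: [0.5335, 0.0318, 0.1887]
ee_rot: [0.687, 0.727, 0.0, 0.001]
wrist_force: [-0.1, -5.1, 1.8]
grip_width: 0.003
t: 15.35
ee_pos: [0.5319, 0.0556, 0.1881]
ee_rot: [0.688, 0.726, 0.0, 0.001]
wrist_force: [1.1, -3.4, 1.6]
grip_width: 0.001
t: 15.6
ee_pos: [0.531, 0.0684, 0.1877]
ee_rot: [0.687, 0.727, 0.0, 0.0]
wrist_force: [1.3, -4.1, 2.2]
grip_width: 0.001
t: 15.85
ee_pos: [0.5308, 0.0707, 0.1876]
ee_rot: [0.687, 0.726, 0.0, 0.0]
wrist_force: [2.4, -2.6, 1.8]
grip_width: -0.004
```

```bash
for i in 1 ; do python3 -m crank '[{"travel":[0.1,0,0],"turn":0,"jaw":0},{"travel":[0,0,0],"turn":0,"jaw":0}]'; done | grep -E 'pos|force'
python3 -m crank '[{"travel":[0.1,0,0],"turn":0,"jaw":0},{"travel":[0,0,0],"turn":0,"jaw":0}]' | grep -E 'pos|force'

```

```text
ee_pos: [0.5306, 0.0737, 0.1875]
wrist_force: [2.6, -4.6, 0.4]
ee_pos: [0.5303, 0.0767, 0.1873]
wrist_force: [2.3, -3.4, -0.5]
```

```bash
python3 -m crank '[{"travel":[0.1,0,0],"turn":0,"jaw":0},{"travel":[0,0,0],"turn":0,"jaw":0}]' | grep -E 'pos|force'

```

```text
ee_pos: [0.53, 0.0794, 0.1872]
wrist_force: [2.7, -3.8, -2.1]
```

```bash
python3 -m crank '[{"travel":[0.1,0,0],"turn":0,"jaw":0},{"travel":[0,0,0],"turn":0,"jaw":0}]' | grep -E 'pos|force'

```

```text
ee_pos: [0.5297, 0.082, 0.187]
wrist_force: [1.8, -4.9, -1.1]
```

```bash
python3 -m crank '[{"travel":[0.1,0,0],"turn":0,"jaw":0},{"travel":[0,0,0],"turn":0,"jaw":0}]' | grep -E 'pos|force'

```

```text
ee_pos: [0.5295, 0.0834, 0.187]
wrist_force: [3.4, -7.7, -1.7]
```

```bash
python3 -m crank '[{"travel":[0.07,0,0],"turn":0,"jaw":0},{"travel":[0,0,0],"turn":0,"jaw":0}]' | grep -E 'pos|force'

```

```text
ee_pos: [0.5295, 0.084, 0.1869]
wrist_force: [2.2, -9.8, -1.0]
```

Stroke 1 reached the stop at y≈0.083 with a free feel, 4 N then 10 N at the stop. I'll let it spring back and make stroke 2.

```bash
python3 -m crank '[{"travel":[-0.6,0,0],"turn":0,"jaw":0},{"travel":[-0.8,0,0],"turn":0,"jaw":0},{"travel":[-0.8,0,0],"turn":0,"jaw":0},{"travel":[-0.8,0,0],"turn":0,"jaw":0},{"travel":[-0.07,0,0],"turn":0,"jaw":0}]'| grep -E 'pos|force'
python3 -m crank '[{"travel":[0,0,0],"turn":0,"jaw":0},{"travel":[0,0,0],"turn":0,"jaw":0}]'| grep -E 'pos|force'
python3 - <<'E'
from h import *
c=snap('scene','s2')
E
python3 -m crank '[{"travel":[0.5,0,0],"turn":0,"jaw":0},{"travel":[0.4,0,0],"turn":0,"jaw":0},{"travel":[0.3,0,0],"turn":0,"jaw":0},{"travel":[0.4,0,0],"turn":0,"jaw":0},{"travel":[0.4,0,0],"turn":0,"jaw":0}]'| grep -E 'pos|force'
python3 -m crank '[{"travel":[0.3,0,0],"turn":0,"jaw":0},{"travel":[0.2,0,0],"turn":0,"jaw":0}]'| grep -E 'pos|force'
python3 -m crank '[{"travel":[0.1,0,0],"turn":0,"jaw":0},{"travel":[0,0,0],"turn":0,"jaw":0}]'| grep -E 'pos|force'

```

```text
ee_pos: [0.5342, -0.0051, 0.1875]
wrist_force: [-0.2, 0.6, 0.6]
ee_pos: [0.5347, -0.0025, 0.1875]
wrist_force: [0.4, 0.4, 0.0]
ee_pos: [0.5318, 0.0553, 0.188]
wrist_force: [0.4, -4.6, 2.9]
ee_pos: [0.5309, 0.0711, 0.1877]
wrist_force: [1.0, -3.3, 1.9]
ee_pos: [0.5307, 0.0738, 0.1876]
wrist_force: [2.7, -2.9, 1.6]
```

Free so far (2.6 of 3.07 units); on to the stop.

```bash
python3 -m crank '[{"travel":[0.15,0,0],"turn":0,"jaw":0},{"travel":[0.15,0,0],"turn":0,"jaw":0},{"travel":[0,0,0],"turn":0,"jaw":0}]' | grep -E 'pos|force'
python3 -m crank '[{"travel":[0.1,0,0],"turn":0,"jaw":0},{"travel":[0.06,0,0],"turn":0,"jaw":0},{"travel":[0,0,0],"turn":0,"jaw":0}]' | grep -E 'pos|force'

```

```text
ee_pos: [0.5299, 0.0824, 0.187]
wrist_force: [2.9, -4.5, -0.9]
ee_pos: [0.5298, 0.084, 0.1869]
wrist_force: [2.9, -9.4, -1.4]
```

View pics/s2.png

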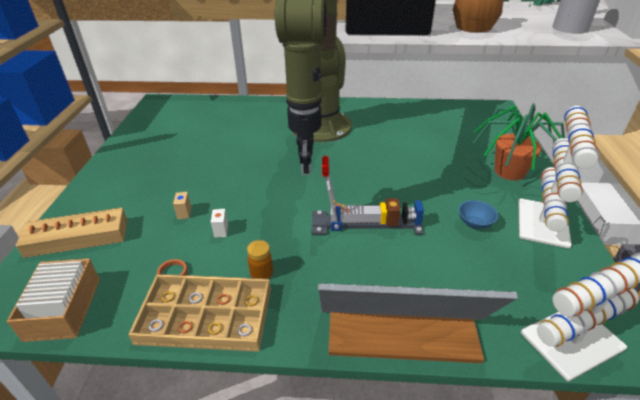

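Stroke 2 was also free, reaching the same stop (9.4 N at 0.084). The scene view before it showed the lever sprung back at (326,165) and the jaw near the blank. Both strokes fit the stop line F≈3 N/mm·(y−0.0807), which I'll use to recognise the stop under load. Stroke 3.

```bash
python3 -m crank '[{"travel":[-0.6,0,0],"turn":0,"jaw":0},{"travel":[-0.8,0,0],"turn":0,"jaw":0},{"travel":[-0.8,0,0],"turn":0,"jaw":0},{"travel":[-0.8,0,0],"turn":0,"jaw":0},{"travel":[-0.06,0,0],"turn":0,"jaw":0}]'| grep -E 'pos|force'
python3 -m crank '[{"travel":[0,0,0],"turn":0,"jaw":0},{"travel":[0,0,0],"turn":0,"jaw":0}]'| grep -E 'pos|force'
python3 - <<'E'
from h import *
c=snap('scene','s3')
E
python3 -m crank '[{"travel":[0.5,0,0],"turn":0,"jaw":0},{"travel":[0.4,0,0],"turn":0,"jaw":0},{"travel":[0.3,0,0],"turn":0,"jaw":0},{"travel":[0.4,0,0],"turn":0,"jaw":0},{"travel":[0.4,0,0],"turn":0,"jaw":0}]'| grep -E 'pos|force'
python3 -m crank '[{"travel":[0.3,0,0],"turn":0,"jaw":0},{"travel":[0.2,0,0],"turn":0,"jaw":0}]'| grep -E 'pos|force'
python3 -m crank '[{"travel":[0.1,0,0],"turn":0,"jaw":0},{"travel":[0,0,0],"turn":0,"jaw":0}]'| grep -E 'pos|force'

```

```text
ee_pos: [0.5343, -0.0052, 0.1875]
wrist_force: [0.0, 0.6, 1.0]
ee_pos: [0.5347, -0.0025, 0.1875]
wrist_force: [-0.1, -0.5, 0.2]
ee_pos: [0.5318, 0.0553, 0.188]
wrist_force: [0.1, -6.0, 4.0]
ee_pos: [0.531, 0.07, 0.1879]
wrist_force: [0.4, -7.3, 3.8]
ee_pos: [0.5309, 0.0721, 0.1878]
wrist_force: [0.6, -6.5, 3.6]
```

It's stiffer than before (6.5 N against 3), so I'll go on in small steps.

```bash
python3 -m crank '[{"travel":[0.1,0,0],"turn":0,"jaw":0},{"travel":[0,0,0],"turn":0,"jaw":0}]'| grep -E 'pos|force'
python3 -m crank '[{"travel":[0.1,0,0],"turn":0,"jaw":0},{"travel":[0,0,0],"turn":0,"jaw":0}]'| grep -E 'pos|force'
python3 -m crank '[{"travel":[0.1,0,0],"turn":0,"jaw":0},{"travel":[0,0,0],"turn":0,"jaw":0}]'| grep -E 'pos|force'

```

```text
ee_pos: [0.5307, 0.0744, 0.1877]
wrist_force: [0.4, -8.8, 2.8]
ee_pos: [0.5306, 0.0768, 0.1876]
wrist_force: [1.5, -10.0, 2.3]
ee_pos: [0.5304, 0.0791, 0.1874]
wrist_force: [0.7, -10.2, 2.2]
```

```bash
python3 -m crank '[{"travel":[0.1,0,0],"turn":0,"jaw":0},{"travel":[0,0,0],"turn":0,"jaw":0}]'| grep -E 'pos|force'
python3 -m crank '[{"travel":[0.1,0,0],"turn":0,"jaw":0},{"travel":[0,0,0],"turn":0,"jaw":0}]'| grep -E 'pos|force'
python3 -m crank '[{"travel":[0.05,0,0],"turn":0,"jaw":0},{"travel":[0,0,0],"turn":0,"jaw":0}]'| grep -E 'pos|force'

```

```text
ee_pos: [0.5303, 0.0813, 0.1872]
wrist_force: [1.2, -12.0, 1.3]
ee_pos: [0.5302, 0.0834, 0.187]
wrist_force: [2.3, -13.2, -0.3]
ee_pos: [0.5301, 0.0842, 0.1869]
wrist_force: [2.3, -14.7, 0.4]
```

```bash
python3 -m crank '[{"travel":[0.06,0,0],"turn":0,"jaw":0},{"travel":[0,0,0],"turn":0,"jaw":0}]'| grep -E 'pos|force'
python3 -m crank '[{"travel":[0.06,0,0],"turn":0,"jaw":0},{"travel":[0,0,0],"turn":0,"jaw":0}]'| grep -E 'pos|force'
python3 -m crank '[{"travel":[0.06,0,0],"turn":0,"jaw":0},{"travel":[0,0,0],"turn":0,"jaw":0}]'| grep -E 'pos|force'

```

```text
ee_pos: [0.53, 0.0852, 0.1867]
wrist_force: [1.6, -14.3, 0.1]
ee_pos: [0.53, 0.0857, 0.1867]
wrist_force: [3.4, -17.9, -0.3]
ee_pos: [0.5299, 0.0862, 0.1866]
wrist_force: [2.1, -20.0, 0.1]
```

```bash
python3 -m crank '[{"travel":[0.05,0,0],"turn":0,"jaw":0},{"travel":[0,0,0],"turn":0,"jaw":0},{"travel":[0,0,0],"turn":0,"jaw":0}]'| grep -E 'pos|force'

```

```text
ee_pos: [0.5299, 0.0866, 0.1866]
wrist_force: [2.4, -21.0, -0.1]
```

The slope has kinked from about 0.65 to over 3 N/mm, so the lever is on its stop with the stiff stroke finished. Back off, rise clear and check.

```bash
python3 -m crank '[{"travel":[-0.5,0,0],"turn":0,"jaw":0},{"travel":[-0.7,0,0],"turn":0,"jaw":0},{"travel":[-0.8,0,0],"turn":0,"jaw":0},{"travel":[-0.8,0,0],"turn":0,"jaw":0},{"travel":[-0.8,0,0],"turn":0,"jaw":0}]'| grep -E 'pos|force'
python3 -m crank '[{"travel":[-0.5,0,0],"turn":0,"jaw":0},{"travel":[-0.5,0,-0.8],"turn":0,"jaw":0},{"travel":[-0.5,0,-0.8],"turn":0,"jaw":0},{"travel":[-0.5,0,-0.8],"turn":0,"jaw":0},{"travel":[-0.5,-0.5,0],"turn":0,"jaw":0}]'| grep -E 'pos|force'
python3 -m crank '[{"travel":[-0.8,0,0],"turn":0,"jaw":0},{"travel":[-0.8,0,0],"turn":0,"jaw":0},{"travel":[-0.8,0,0],"turn":0,"jaw":0},{"travel":[0,0,0],"turn":0,"jaw":0},{"travel":[0,0,0],"turn":0,"jaw":0}]'
python3 - <<'E'
from h import *
s=env.observe(); print(s['ee_pos'],s['wrist_force'])
c=snap('scene','s4'); t=snap('top','t4'); b=load('s2')
k=lambda i,r:cv2.resize(i['image'][r[0]:r[1],r[2]:r[3],::-1],None,fx=4,fy=4,interpolation=cv2.INTER_CUBIC)
r=(140,240,300,435)
T=cv2.resize(t['image'][205:255,230:340,::-1],(440,200),interpolation=cv2.INTER_CUBIC)
o=np.zeros((600,760,3),np.uint8); o[:400,:540]=k(c,r); o[400:,:440]=T
cv2.imwrite('pics/crop6.png',o)
E
```

```text
ee_pos: [0.5348, -0.0095, 0.187]
wrist_force: [0.5, -0.1, 0.2]
ee_pos: [0.5255, -0.086, 0.2608]
wrist_force: [-0.4, -1.1, -0.3]
t: 26.7
ee_pos: [0.5279, -0.1569, 0.2587]
ee_rot: [0.687, 0.727, 0.0, -0.001]
wrist_force: [-0.5, 0.6, 0.2]
grip_width: 0.001
[ 0.52785629 -0.15690008  0.25874512] [-0.47536494  0.63375252  0.21412773]
```

View pics/crop6.png

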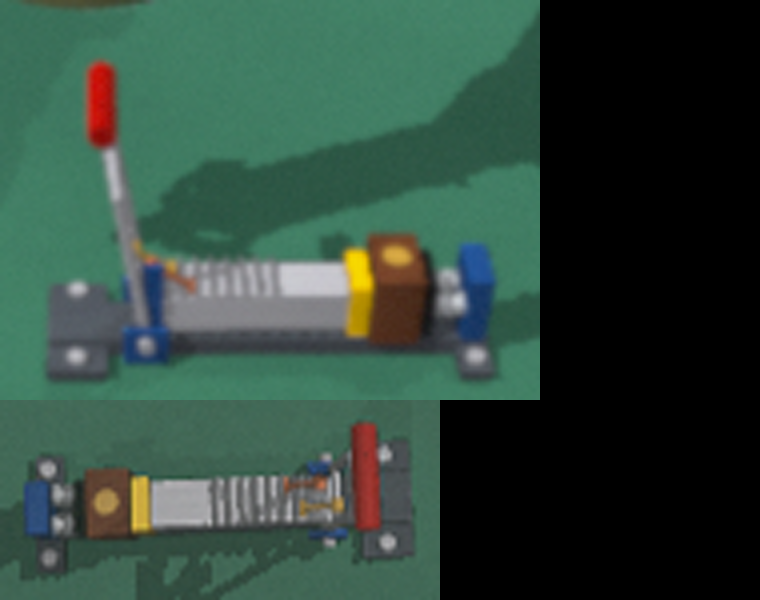

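```bash
python3 -c "
from cell import ticket; print(ticket.job_done())"
```

```text
the job is handed in; nothing more can be done
None
```

The walnut blank is clamped upright on the bed after three strokes, and I handed the job in at about 27 s; no verdict was reported.

- **Placing:** I gripped the blank by its ends and set it down between the yellow jaw and the black pad, broad faces towards them. The wrist camera put it 1–2 mm off the bed's centre line and square with the clamp.
- **Strokes 1 and 2:** Both were free at about 3–5 N up to the stop. I pressed to about 10 N there to confirm the stop each time, and backed fully off so the lever could spring back.
- **Stroke 3:** It stiffened over its last part to about 15 N just before the stop. The force then rose sharply, which I took as the stop, and I ended at 21 N. I did not pump again.
- **Last pictures:** The blank stands upright, held between jaw and pad, the lever is sprung back, and the arm is clear with near-zero wrist force. The other items were not touched; I did not re-measure their positions.

**Disagreements:**
- The top camera placed the clamp about 4–5 mm off from the wrist camera. I used the wrist readings, which repeated to within 1 mm.
- At the end of stroke 3 the bar position, corrected for shank flex, came out about 1 mm short of the stop seen in the free strokes. I relied on the sharp force rise to judge the stroke finished.

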